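# Wipe both faces of a cutting board and file it in the row

## Task

Take the cutting board from the draining stand and wipe it on the board wiper: holding it upright, with its face pressing the sprung rubber lip back a little (about half of the lip's travel), pass it away from the robot along the lip, from its far end to its near end, first with the green face, then turned round with the white face. Then push it, standing on its long edge, into the row in the rack between the red-lidded and the yellow-lidded tub, nudging them apart, until it is fully home at the back rail, and let go. All four tubs must stay upright in the rack; leave the red and the yellow bottle alone.

Things in the scene. Friction and masses are not known exactly. Their poses are not given: they have to be found in the camera images.
- board_centre (a point): cutting board on its long edge: 180 long (x), 15 thick (y), 140 mm tall (z, up), rigid plastic, 0.27 to 0.47 kg; upright ends rounded, 7.5 mm radius; +y face GREEN, -y face WHITE. The point is its centre, 70 mm below the top edge. It starts upright in the stand and can be gripped across its thickness at the top edge
- stand: fixed steel draining stand, 130 x 110 mm base 12 mm thick, with two upright lips along its x, reaching 52 mm above the table, forming an 18 mm wide slot in which the board starts, bottom edge 12 mm above the table. Origin: middle of its underside, under the slot; x along the slot
- wiper: fixed wiper: aluminium drip pan (260 mm in x; y -100 to 120 mm; rims 16 mm high) with a grey housing (120 mm in x; y 50 to 106 mm; 103 mm high) and before it an upright black rubber lip facing -y. Origin: on the table below the front edge of the lip at rest. x is the direction of a pass, away from the robot (within 0.2 rad); the lane, at -y of the lip, is open at both ends and above
- lip_edge (a point): foremost point of the lip, 60 mm above the table: the lip is an upright cylinder of 20 mm radius from 22 to 97 mm above the table, its front edge at the wiper's y = 0 at rest; the point moves with the lip; axes as the wiper's
- lip (a joint): how far the sprung lip is pushed back along the wiper's +y, in m: 0 at rest, stop at 0.014; spring 400 N/m (about 3 N at 8 mm), springs back by itself
- rack: fixed steel rack: floor 6 mm thick, inside 180 (x) by 230 mm (y), side walls and back rail (+x) 45 mm high, open at -x, towards the robot. Origin: table level, middle of the inside. Row from -y: blue, red, yellow, grey tub; gap red-yellow 6 to 10 mm, less than the board; 9 mm play at each side wall lets tubs move apart. Board fully home: far end at the back rail, centre at x = 0, 76 mm above the table
- tub_blue_centre (a point): closed white plastic tub with blue lid, 160 mm long (its x), 50 mm wide (its y), 80 mm tall, rounded upright corners of 12 mm radius, 0.3 kg, loose, standing on the rack floor; the point is its centre, 40 mm above its underside; its x and y run as the rack's, give or take 0.02 rad
- tub_red_centre (a point): closed white plastic tub with red lid, 160 mm long (its x), 50 mm wide (its y), 80 mm tall, rounded upright corners of 12 mm radius, 0.3 kg, loose, standing on the rack floor; the point is its centre, 40 mm above its underside; its x and y run as the rack's, give or take 0.02 rad; one of the two neighbours of the gap
- tub_yellow_centre (a point): closed white plastic tub with yellow lid, 160 mm long (its x), 50 mm wide (its y), 80 mm tall, rounded upright corners of 12 mm radius, 0.3 kg, loose, standing on the rack floor; the point is its centre, 40 mm above its underside; its x and y run as the rack's, give or take 0.02 rad; the other neighbour of the gap
- tub_grey_centre (a point): closed white plastic tub with grey lid, 160 mm long (its x), 50 mm wide (its y), 80 mm tall, rounded upright corners of 12 mm radius, 0.3 kg, loose, standing on the rack floor; the point is its centre, 40 mm above its underside; its x and y run as the rack's, give or take 0.02 rad
- sauce: red sauce bottle, 56 mm across, 170 mm tall, standing loose; origin: middle of its underside
- oil: yellow oil bottle, 60 mm across, 190 mm tall, standing loose; origin: middle of its underside
There are look-alikes about, which are no part of the job. What is shaped like the part that bears board_centre but brown is not meant.

How it is judged:
By the outcome, as a careful person would: the job done as asked, in the order asked, and still so for the second after the job is handed in, with the robot touching nothing.
It also fails if it takes over 67 s, if anything falls off the work surface, if the arm or the gripper's body presses on something with over 40 N, if the wrist force passes 120 N, or if a joint passes its speed limit or range.

## Robot

A 6-joint arm with a two-finger parallel gripper is mounted at the origin on the work surface. World frame = base frame: x ahead of the robot, y to its left, z up, the work surface at z = 0. Lengths are in m, angles in rad, forces in N, time in s.
With the tool pointing down it reaches from about 0.35 to 0.775 m from the base axis. Payload 5.5 kg.
Tool frame: the origin (TCP) lies at the very end of the fingers, on their centre line; the grasp point (between the pads) lies 19 mm behind it; z points along the fingers, y is the line along which they close (so a half turn about z gives the same grasp; the last joint's range is limited). The gripper opens to 85 mm and grips with 20 to 120 N. Pads are 22 mm wide; open, the fingers measure 114 mm over their backs; the gripper's body (76 mm by 85 mm) begins 54 mm behind the grasp point. The pads swing forward as they close: fully open they stand 13 mm farther back than shut.
Start: joints at [-1.258, 0.313, 0.046, 1.304, 0, 1.431], TCP at [0.252, -0.517, 0.231] pointing down, gripper open.
Joint ranges: [-2.76, 2.76], [-0.86, 1.69], [-1.03, 1.26], [-2.2, 2.34], [-1.47, 1.5], [-3.14, 3.14]. Speed limits (rad/s): [2.57, 2.57, 3.14, 3.14, 3.14, 3.14].

## Interface

Orientations are given as a unit quaternion [w, x, y, z].
In Python, from workcell import env, imaging, ticket gives the robot as it stands. The module is installed in compiled form; this text tells all that it offers.
- The arm moves only by the tool apply_moves, never from a script. Its argument "rows" is a list of rows, each an object with "xyz": the shift along the tool's x, y, z in mm, a list of three; "turn": the turn, a rotation vector about the tool's x, y, z in rad, a list of three; "grip": the opening, from 0 (shut) to 1 (fully open). A call has 1 to 12 rows; each row is the pose to reach, as a shift and turn from the pose commanded when the call began, along the tool's axes at that moment; what a row does not reach only later rows make up. A row lasts 1/12 s, in which the tool goes at most 41.7 mm and 7.16 degrees, less where a joint would pass 70% of its speed; a pose out of reach is approached as far as the arm can. A call with a gripper value outside its range is refused whole. The fingers move at their own pace and stop on an object; "force" is the grip in N (left out, the last holds). Time passes only in rows, so rows that repeat a pose let the fingers close. It gives the time, the measured TCP pose, the force, the opening and the grip force at its end, in the units of the state.
- env.get_state(): the state, without advancing time (a new reading comes with each control period).
- imaging.read_camera(name): name is "scene" or "top" or "wrist"; returns a dict with "color" (480x640x3 uint8, blue, green, red), "z_map" (480x640 float32, m along the optical axis (not along the pixel's ray), 0 where there is no reading), "camera_matrix" (3x3 intrinsics, pixels), "view" (4x4, takes a point from world to camera coordinates). Camera axes: x right, y down, z forward; pixel columns grow to the right and rows downward; lengths in m; the calibration is good to about 2 mm. A picture is of the moment at which its call begins.
- ticket.hand_in(): hands the job in; it is judged then, once.
The state is a dict: "clock": time; "joint_pos": joint angles; "qvel": joint speeds; "tau": joint torques, N m; "tcp_pos": TCP position; "orientation": TCP orientation; "wrist_force": force on the tool from outside, world axes, zero at the start; "ft_torque": the same for the moment, N m; "finger_gap": finger opening in m; "grip_force": force on a finger pad.
Only numpy, scipy, OpenCV 4.12 (cv2) and the standard library are available. Lean on these libraries where they do the work, as an engineer would, in place of code of your own. Each camera call takes 0.05 s, during which the arm holds its last target. There are 200 camera calls.

## Working session

There is one attempt and no reset: what is moved stays moved. The work goes in short steps, Python scripts to look and compute and a tool call to move; the robot and the scene stay as the last step left them, time stands still between calls to the robot, and variables do not carry over. Pictures are saved under pics/ and viewed, at most 10 in all, crops included, and the job is handed in when it is done.

Besides the shell and the picture viewer there is one more tool, called after "Request:" as name(argument=value, ...), one argument or row to a line, values as JSON. apply_moves: Moves the arm, as the interface text tells. Its arguments: {"type":"object","properties":{"rows":{"type":"array"},"force":{"type":"number"}},"required":["rows"]}

```bash
mkdir -p pics
cat > h.py <<'E'
import numpy as np, cv2
from workcell import env, imaging, ticket
from scipy.spatial.transform import Rotation as R
def cam(n):
    d=imaging.read_camera(n); K=d["camera_matrix"]; V=d["view"]; z=d["z_map"]
    v,u=np.mgrid[:480,:640]
    p=np.stack([(u-K[0,2])*z/K[0,0],(v-K[1,2])*z/K[1,1],z],-1)
    w=(p-V[:3,3])@V[:3,:3]; w[z==0]=np.nan
    return d["color"],w,K,V
def rot(s=None):
    s=s or env.get_state(); q=s["orientation"]; return R.from_quat([q[1],q[2],q[3],q[0]])
E
python3 - <<'E'
from h import *
s=env.get_state(); print(s); print(rot().as_matrix().round(3))
for n in ["scene","top"]:
    c,w,K,V=cam(n); cv2.imwrite(f"pics/{n}0.png",c); np.savez(f"{n}0.npz",c=c,w=w,K=K,V=V); print(n,(-V[:3,:3].T@V[:3,3]).round(3))
E
```

```text
{'clock': 0.0, 'joint_pos': array([-1.25759817e+00,  3.14023935e-01,  4.49753626e-02,  1.30360177e+00,
        1.78198704e-05,  1.43120509e+00]), 'qvel': array([ 0.00103304, -0.00023004,  0.00185751,  0.00192026, -0.00090227,
       -0.00102879]), 'tau': array([-7.22126115e-04, -4.80622315e+01,  2.98535174e+01,  1.93055591e-02,
       -5.08275832e-05,  1.28543149e-06]), 'tcp_pos': array([ 0.25138959, -0.51656433,  0.23039401]), 'orientation': array([-9.24290053e-04,  9.74481577e-01,  2.24465582e-01, -7.14900904e-05]), 'wrist_force': array([ 0.08388557,  0.05816725, -0.43517682]), 'ft_torque': array([-0.00209464, -0.01661012,  0.05195838]), 'grip_force': 0.0, 'finger_gap': 0.08572647486472758}
[[ 0.899  0.437 -0.001]
 [ 0.437 -0.899  0.002]
 [ 0.    -0.002 -1.   ]]
scene [ 1.312 -0.441  1.196]
top [ 1.530e-01 -1.000e-03  1.687e+00]
```

View pics/scene0.png

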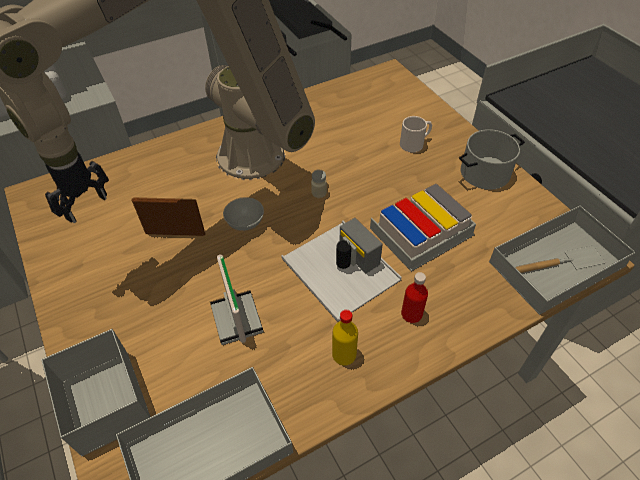

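View pics/top0.png

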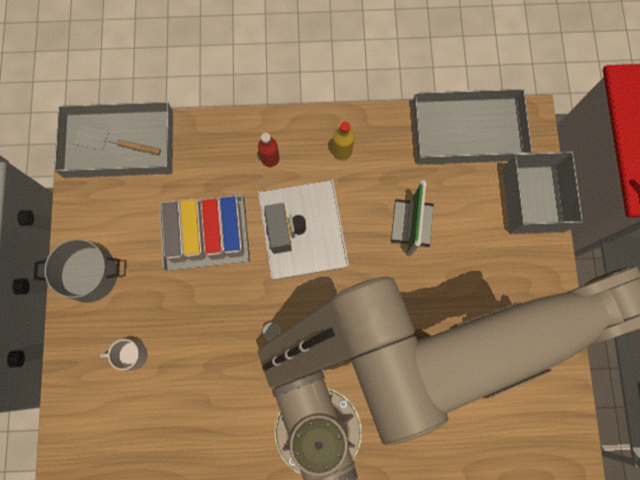

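Scene view: the white/green board stands in its stand at about (230,290), and the brown look-alike at (168,217) is not meant. The wiper is at (345,255), the rack at (420,225), the sauce bottle at (415,298) and the oil bottle at (345,338). Top view: the board is at (418,215) with green facing +y (left), the lip at (298,225), the housing at (277,228) and the tub row at (205,230).

Run:
```python
from h import *
def rect(p):
    (c,s,a)=cv2.minAreaRect((p[:,:2]*1000).astype(np.float32)); 
    return "c",np.round(c,1),"size",np.round(s,1),"ang",round(a,2),"z",round(float(np.median(p[:,2]))*1000,1),len(p)
for n in ["top","scene"]:
    d=np.load(n+"0.npz"); c=d["c"]; w=d["w"]; hsv=cv2.cvtColor(c,cv2.COLOR_BGR2HSV); H,S,Vv=[hsv[...,i].astype(int) for i in range(3)]
    x,y,z=[w[...,i] for i in range(3)]
    reg={"board":(x>.3)&(x<.8)&(y<-.1)&(y>-.35), "wip":(y>-.05)&(y<.2)&(x>.3)&(x<.8),"rack":(y>.12)&(y<.45)&(x>.35)&(x<.75)}
    M={"boardtop":reg["board"]&(z>.146)&(z<.158),"green":reg["board"]&(S>100)&(H>45)&(H<80)&(z>.06),
     "standlip":reg["board"]&(z>.047)&(z<.056)&(S<60),
     "housing":reg["wip"]&(z>.0995)&(z<.108),"lip":reg["wip"]&(z>.09)&(z<.1)&(Vv<60),"rack":reg["rack"]&(z>.04)&(z<.049)&(S<60),
     "red":reg["rack"]&(z>.08)&(z<.092)&(S>120)&((H<8)|(H>172)),"yel":reg["rack"]&(z>.08)&(z<.092)&(S>120)&(H>18)&(H<35),
     "blue":reg["rack"]&(z>.08)&(z<.092)&(S>120)&(H>100)&(H<130),"grey":reg["rack"]&(z>.08)&(z<.092)&(S<60),
     "pan":reg["wip"]&(z>.012)&(z<.020)&(S<60),
     "sauce":(z>.03)&(z<.2)&(x>.55)&(y>0)&(y<.25)&(S>150)&((H<8)|(H>172)),"oil":(z>.03)&(z<.2)&(x>.55)&(y>-.2)&(y<.1)&(S>150)&(H>20)&(H<35)}
    print(n)
    for k,m in M.items():
        if m.sum()>8: 
            vv,uu=np.nonzero(m); print(k,*rect(w[m]),"px",int(uu.mean()),int(vv.mean()))
```

```text
top
boardtop c [ 646.5 -238.5] size [360.7 115.7] ang 28.87 z 150.3 341 px 417 210
green c [ 553.5 -286. ] size [  6.2 148.3] ang 80.5 z 147.6 183 px 417 212
standlip c [ 648.1 -311.7] size [ 37.1 295.8] ang 79.43 z 51.1 80 px 412 202
housing c [639.7  77.7] size [306.  102.3] ang 7.13 z 102.5 638 px 276 218
lip c [552.1  30.3] size [37.3 28.2] ang 8.94 z 95.2 100 px 298 222
rack c [605.1 311. ] size [290.6 250.1] ang 4.54 z 43.8 215 px 203 223
red c [629.2 236.4] size [106. 313.] ang 64.8 z 85.0 722 px 210 225
yel c [554.7 330.3] size [154.4  43.8] ang 4.29 z 84.8 718 px 189 226
blue c [559.4 220.9] size [148.   39.1] ang 3.98 z 84.9 638 px 229 223
grey c [553.  300.4] size [158.6 210.1] ang 3.78 z 84.5 871 px 177 228
pan c [551.2  74.7] size [274.9 249.7] ang 0.45 z 13.9 420 px 292 233
sauce c [764.8 110.5] size [46.8 51.6] ang 8.26 z 106.8 377 px 268 151
oil c [691.4 -18.2] size [ 57. 304.] ang 47.9 z 119.6 430 px 342 143
scene
boardtop c [ 656.5 -240.4] size [375.6 113.1] ang 26.9 z 152.4 393 px 231 285
green c [ 558.5 -288.1] size [  6.8 156.9] ang 80.36 z 152.3 146 px 229 283
standlip c [ 536.4 -256.1] size [ 97.  529.3] ang 65.31 z 52.1 226 px 238 302
housing c [647.9  74.9] size [311.9 106.3] ang 7.11 z 103.2 715 px 363 239
lip c [570.1  56.2] size [125.5  73.8] ang 29.99 z 96.1 169 px 349 247
rack c [632.1 297.5] size [372.8 153.6] ang 58.51 z 44.8 461 px 426 240
red c [561.  270.8] size [153.3  48.1] ang 4.89 z 86.0 638 px 417 217
yel c [560.4 328.9] size [157.4  47.9] ang 3.15 z 86.0 623 px 434 209
blue c [565.7 219.7] size [153.3  45. ] ang 4.99 z 86.1 626 px 403 225
grey c [563.5 261.3] size [155.5 285.6] ang 2.56 z 85.6 664 px 444 204
pan c [556.2  63.1] size [262.1 244.6] ang 6.37 z 13.3 463 px 359 266
sauce c [680.3 135.1] size [249.9 238. ] ang 2.09 z 99.3 677 px 414 299
oil c [687.1 -27.6] size [ 69.6 322. ] ang 56.73 z 108.8 924 px 345 333
```

```bash
cat > m.py <<'E'
from h import *
def big(m):
    n,l,st,_=cv2.connectedComponentsWithStats(m.astype(np.uint8),connectivity=8)
    return l==1+st[1:,4].argmax()
def rect(p):
    p=p[:,:2]*1000; (c,s,a)=cv2.minAreaRect(p.astype(np.float32)); a%=90
    q=p-p.mean(0); e=np.linalg.svd(q,full_matrices=False)[2][0]; 
    if e[0]<0:e=-e
    return f"c {c[0]:.1f} {c[1]:.1f} mean {p.mean(0).round(1)} size {s[0]:.1f} {s[1]:.1f} ang {a:.2f} pca {np.degrees(np.arctan2(e[1],e[0])):.2f} n {len(p)}"
E
python3 - <<'E'
from m import *
for n in ["top","scene"]:
    d=np.load(n+"0.npz"); c=d["c"]; w=d["w"]; hsv=cv2.cvtColor(c,cv2.COLOR_BGR2HSV); H,S,Vv=[hsv[...,i].astype(int) for i in range(3)]
    x,y,z=[w[...,i] for i in range(3)]
    B=(x>.42)&(x<.7)&(y<-.22)&(y>-.34); W=(y>-.08)&(y<.16)&(x>.4)&(x<.7); K=(y>.17)&(y<.42)&(x>.43)&(x<.7)
    M={"boardtop":B&(z>.145)&(z<.158),"lipsS":B&(z>.045)&(z<.057)&(S<60),"housing":W&(z>.0995)&(z<.108),"lip":W&(z>.09)&(z<.1)&(Vv<60),
     "grey":K&(z>.08)&(z<.092)&(S<60)&(y>.34),"red":K&(z>.08)&(z<.092)&(S>120)&((H<8)|(H>172)),"yel":K&(z>.08)&(z<.092)&(S>120)&(H>18)&(H<35),
     "rack":K&(z>.04)&(z<.049)&(S<70),"oil":(z>.03)&(z<.2)&(x>.65)&(y>-.15)&(y<0)&(S>150)&(H>20)&(H<35)}
    print(n)
    for k,m in M.items():
        if m.sum()<9: continue
        m=big(m); print(k,rect(w[m]),"z",round(float(np.median(z[m])),4))
    # rack wall/rail details
    m=M["rack"]; p=w[m]*1000
    for lo,hi in((170,205),(380,430)): 
        q=p[(p[:,1]>lo)&(p[:,1]<hi)&(p[:,0]<630)]; print("wall",len(q),q[:,:2].mean(0).round(1) if len(q) else "", np.round(np.degrees(np.polyfit(q[:,0],q[:,1],1)[0]),2) if len(q)>5 else "")
    q=p[p[:,0]>630]; print("rail",len(q),q[:,:2].mean(0).round(1), np.polyfit(q[:,1],q[:,0],1).round(3), q[:,0].min().round(1),q[:,0].max().round(1)) if len(q)>5 else 0
E
```

```text
top
boardtop c 550.0 -290.6 mean [ 550.6 -290.6] size 16.3 179.2 ang 79.88 pca -9.58 n 347 z 0.1501
lipsS c 559.9 -280.0 mean [ 557.5 -279.3] size 6.6 110.9 ang 80.71 pca -9.72 n 73 z 0.0509
housing c 544.6 89.9 mean [545.4  90.5] size 120.2 54.5 ang 7.13 pca 8.35 n 557 z 0.1026
lip c 552.1 30.3 mean [550.8  30.9] size 37.3 28.2 ang 8.94 pca 5.91 n 100 z 0.0952
grey c 547.7 380.3 mean [549.2 380.9] size 158.6 49.4 ang 4.04 pca 4.06 n 770 z 0.0846
red c 555.0 272.1 mean [553.8 272. ] size 153.1 43.9 ang 4.41 pca 4.64 n 719 z 0.085
yel c 554.7 330.3 mean [552.7 330.5] size 154.4 43.8 ang 4.29 pca 4.22 n 718 z 0.0848
rack c 488.6 179.1 mean [488.4 179. ] size 37.5 4.2 ang 5.23 pca 4.35 n 20 z 0.0449
oil c 779.5 -100.5 mean [ 770.7 -100. ] size 55.3 49.0 ang 83.99 pca 78.48 n 428 z 0.1197
wall 80 [541.9 186. ] 3.97
wall 53 [510.9 412.9] 6.74
rail 35 [642.6 242.5] [-3.90000e-02  6.52057e+02] 630.2 651.7
scene
boardtop c 555.5 -291.4 mean [ 561.  -292.4] size 14.8 182.4 ang 80.39 pca -9.65 n 382 z 0.1524
lipsS c 561.2 -304.8 mean [ 566.6 -305.4] size 7.5 111.6 ang 81.75 pca -9.44 n 89 z 0.053
housing c 550.8 88.2 mean [553.4  88.6] size 122.6 55.8 ang 7.04 pca 8.04 n 639 z 0.1032
lip c 559.3 31.0 mean [560.2  30. ] size 38.4 41.3 ang 23.85 pca -22.77 n 129 z 0.0963
grey c 557.4 379.9 mean [560.3 378.4] size 153.5 46.7 ang 4.61 pca 4.36 n 594 z 0.086
red c 561.0 270.8 mean [564.3 269.9] size 153.3 48.1 ang 4.89 pca 4.96 n 638 z 0.086
yel c 560.4 328.9 mean [562.3 327.7] size 157.4 47.9 ang 3.15 pca 4.64 n 623 z 0.086
rack c 613.9 257.8 mean [611.8 253.8] size 294.9 147.4 ang 55.22 pca 63.61 n 454 z 0.0448
oil c 797.2 -106.2 mean [ 806.2 -111.9] size 59.3 51.7 ang 54.81 pca 56.65 n 858 z 0.1146
wall 167 [558.8 187.9] 5.29
wall 1 [623.  419.5] 
rail 279 [643.1 291. ] [-5.20000e-02  6.58198e+02] 630.3 657.4
```

Request:
apply_moves(
  rows=[
    {"xyz": [30,-6,0],"turn": [0,0,0.06],"grip": 1},
    {"xyz": [66,-13,0],"turn": [0,0,0.12],"grip": 1},
    {"xyz": [102,-20,0],"turn": [0,0,0.18],"grip": 1},
    {"xyz": [138,-27,0],"turn": [0,0,0.24],"grip": 1},
    {"xyz": [174,-34,0],"turn": [0,0,0.3],"grip": 1},
    {"xyz": [210,-41,0],"turn": [0,0,0.36],"grip": 1},
    {"xyz": [246,-48,0],"turn": [0,0,0.42],"grip": 1},
    {"xyz": [282,-55,0],"turn": [0,0,0.48],"grip": 1},
    {"xyz": [318,-62,0],"turn": [0,0,0.54],"grip": 1},
    {"xyz": [350,-68,0],"turn": [0,0,0.6],"grip": 1},
    {"xyz": [369,-71.5,0],"turn": [0,0,0.62],"grip": 1},
    {"xyz": [369,-71.5,0],"turn": [0,0,0.62],"grip": 1},
  ],
  force=100,
)

```text
clock: 1.1
tcp_pos: [0.5547, -0.2883, 0.2303]
orientation: [-0.001, 0.997, -0.081, -0.0]
wrist_force: [-1.0, 0.4, 0.0]
finger_gap: 0.0855
grip_force: 0.0
```

Run:
```python
from m import *
s=env.get_state(); print(s["clock"],s["tcp_pos"],s["joint_pos"].round(3),s["wrist_force"]); print(rot().as_matrix().round(4))
c,w,K,V=cam("wrist"); cv2.imwrite("pics/w1.png",c); print("campos",(-V[:3,:3].T@V[:3,3]).round(4), V[2,:3].round(3))
x,y,z=[w[...,i] for i in range(3)]
m=(z>.145)&(z<.158)&(x>.4)&(x<.7)&(y>-.36)&(y<-.22); m=big(m); print(rect(w[m]),np.median(z[m]))
```

```text
1.1 [ 0.55474266 -0.28827227  0.23029744] [-6.080e-01  4.140e-01  1.900e-01  1.347e+00  1.000e-03  2.697e+00] [-0.95998025  0.35725947  0.02045811]
[[ 9.867e-01 -1.623e-01 -0.000e+00]
 [-1.623e-01 -9.867e-01  1.400e-03]
 [-3.000e-04 -1.300e-03 -1.000e+00]]
campos [ 0.6238 -0.3002  0.372 ] [-0.276  0.047 -0.96 ]
c 552.6 -291.9 mean [ 562.3 -293.4] size 14.6 180.7 ang 80.41 pca -9.60 n 5542 0.151089707878431
```

View pics/w1.png

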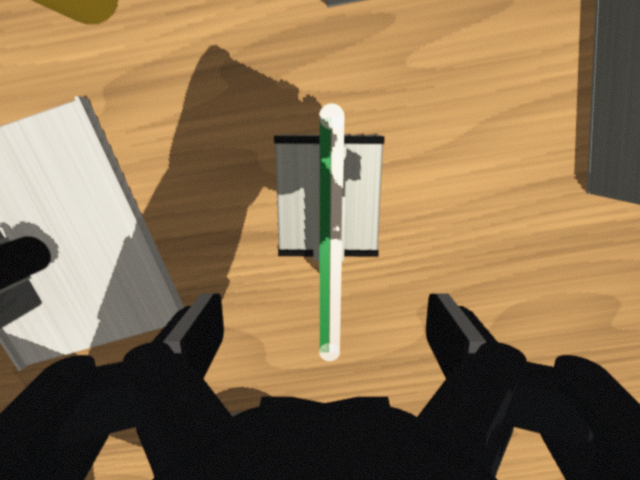

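The wrist view shows the board at about (332,230), green on the left (+y) and white on top and right, with fingers on either side. It is the green/white one, in its stand. Descending onto it.

Request:
apply_moves(
  rows=[
    {"xyz": [-1,2,20],"turn": [0,0,0.005],"grip": 1},
    {"xyz": [-1.5,3.9,50],"turn": [0,0,0.005],"grip": 1},
    {"xyz": [-1.5,3.9,80],"turn": [0,0,0.005],"grip": 1},
    {"xyz": [-1.5,3.9,105],"turn": [0,0,0.005],"grip": 1},
    {"xyz": [-1.5,3.9,115],"turn": [0,0,0.005],"grip": 1},
    {"xyz": [-1.5,3.9,115],"turn": [0,0,0.005],"grip": 0.5},
    {"xyz": [-1.5,3.9,115],"turn": [0,0,0.005],"grip": 0.3},
    {"xyz": [-1.5,3.9,115],"turn": [0,0,0.005],"grip": 0},
    {"xyz": [-1.5,3.9,115],"turn": [0,0,0.005],"grip": 0},
    {"xyz": [-1.5,3.9,115],"turn": [0,0,0.005],"grip": 0},
    {"xyz": [-1.5,3.9,115],"turn": [0,0,0.005],"grip": 0},
    {"xyz": [-1.5,3.9,115],"turn": [0,0,0.005],"grip": 0},
  ],
  force=100,
)

```text
clock: 2.15
tcp_pos: [0.551, -0.2942, 0.118]
orientation: [-0.001, 0.996, -0.086, 0.001]
wrist_force: [0.4, 4.3, 6.2]
finger_gap: 0.0139
grip_force: 97.7
```

Run:
```python
from h import *
s=env.get_state(); print(s["clock"],s["tcp_pos"],s["joint_pos"].round(3),s["wrist_force"],s["finger_gap"],s["grip_force"]); print(rot().as_matrix().round(4))
```

```text
2.15 [ 0.55097366 -0.29419201  0.11797142] [-6.200e-01  4.590e-01 -2.100e-02  1.090e+00  2.000e-03  2.693e+00] [0.41581048 4.2597443  6.23037969] 0.013868548819458383 97.66409039497375
[[ 9.854e-01 -1.704e-01  2.900e-03]
 [-1.704e-01 -9.854e-01  9.000e-04]
 [ 2.700e-03 -1.400e-03 -1.000e+00]]
```

Request:
apply_moves(
  rows=[
    {"xyz": [0,0,-10],"turn": [0,0,0],"grip": 0},
    {"xyz": [0,0,-30],"turn": [0,0,0],"grip": 0},
    {"xyz": [0,0,-55],"turn": [0,0,0],"grip": 0},
    {"xyz": [0,0,-80],"turn": [0,0,0],"grip": 0},
    {"xyz": [0,0,-95],"turn": [0,0,0],"grip": 0},
    {"xyz": [0,0,-100],"turn": [0,0,0],"grip": 0},
    {"xyz": [0,0,-100],"turn": [0,0,0],"grip": 0},
    {"xyz": [0,0,-100],"turn": [0,0,0],"grip": 0},
  ],
)

```text
clock: 2.82
tcp_pos: [0.5495, -0.2948, 0.2154]
orientation: [-0.0, 0.996, -0.086, -0.001]
wrist_force: [-0.2, 0.1, -4.5]
finger_gap: 0.0142
grip_force: 97.8
```

```bash
cat > go.py <<'E'
from h import *
YAW=np.radians(7.1); O=np.array([557.3,11.6]); U=np.array([np.cos(YAW),np.sin(YAW)]); Vv=np.array([-U[1],U[0]])
def st():
    s=env.get_state(); M=rot(s).as_matrix()
    print("t",s["clock"],"tcp",(s["tcp_pos"]*1000).round(1),"j",s["joint_pos"].round(2),"F",s["wrist_force"].round(2),"gap",round(s["finger_gap"]*1000,1),"gf",round(float(s["grip_force"]),0))
    p=s["tcp_pos"][:2]*1000-O; print("in wiper",(p@U).round(1),(p@Vv).round(1),"yaw",np.arctan2(M[1,0],M[0,0]).round(4),"zaxis",M[:,2].round(4),"Fwiper",(s["wrist_force"][:2]@U).round(2),(s["wrist_force"][:2]@Vv).round(2))
    return s,M
def to(target,yaw=None):
    s,M=st(); d=np.array(target)-s["tcp_pos"]*1000
    print("tool shift",(M.T@d).round(1))
    if yaw is not None:
        T=np.array([[np.cos(yaw),np.sin(yaw),0],[np.sin(yaw),-np.cos(yaw),0],[0,0,-1]])
        print("turn",R.from_matrix(M.T@T).as_rotvec().round(4))
def wp(x,y): return O+x*U+y*Vv
E
python3 - <<'E'
from go import *
from m import rect,big
to([*wp(-130,-35),218],YAW)
d=np.load("scene0.npz");w=d["w"]
for a in (slice(195,232),slice(222,265)),(slice(168,200),slice(308,330)): 
    p=w[a].reshape(-1,3); p=p[p[:,2]>.015]; print(p.min(0).round(3),p.max(0).round(3))
c,w,K,V=cam("scene"); x,y,z=[w[...,i] for i in range(3)]; cv2.imwrite("pics/s2.png",c)
b=c.astype(int); g=(b[...,1]>b[...,2]+40)&(b[...,1]>b[...,0]+30)&(z>.05)&(y<-.15); print("green",g.sum(), rect(w[big(g)]) if g.sum()>20 else "")
t=(x>.4)&(x<.7)&(y>-.36)&(y<-.22)&(z>.05)&(c.min(-1)>90); t=big(t); print(w[t].min(0).round(4),w[t].max(0).round(4))
E
```

```text
t 2.8167 tcp [ 549.5 -294.8  215.4] j [-0.62  0.41  0.15  1.31 -0.    2.69] F [-0.24  0.07 -4.54] gap 14.2 gf 98.0
in wiper -45.6 -303.1 yaw -0.1723 zaxis [-1.2e-03  5.0e-04 -1.0e+00] Fwiper -0.23 0.1
tool shift [-159.  -231.8   -2.3]
turn [-0.0004  0.0012 -0.2962]
[ 0.209 -0.197  0.015] [ 0.331 -0.079  0.057]
[0.248 0.088 0.015] [0.296 0.136 0.085]
green 78 c 576.7 -295.3 mean [ 577.6 -295.5] size 5.1 100.7 ang 80.50 pca -9.71 n 78
[ 0.4001 -0.3506  0.68  ] [ 0.6077 -0.22    0.7194]
```

Request:
apply_moves(
  rows=[
    {"xyz": [-8,-12,0],"turn": [0,0,-0.015],"grip": 0},
    {"xyz": [-24,-35,0],"turn": [0,0,-0.045],"grip": 0},
    {"xyz": [-43,-63,0],"turn": [0,0,-0.08],"grip": 0},
    {"xyz": [-62,-91,0],"turn": [0,0,-0.115],"grip": 0},
    {"xyz": [-81,-119,0],"turn": [0,0,-0.15],"grip": 0},
    {"xyz": [-100,-147,0],"turn": [0,0,-0.185],"grip": 0},
    {"xyz": [-119,-175,0],"turn": [0,0,-0.22],"grip": 0},
    {"xyz": [-138,-203,0],"turn": [0,0,-0.255],"grip": 0},
    {"xyz": [-152,-222,0],"turn": [0,0,-0.285],"grip": 0},
    {"xyz": [-159,-232,0],"turn": [0,0,-0.296],"grip": 0},
    {"xyz": [-159,-232,0],"turn": [0,0,-0.296],"grip": 0},
    {"xyz": [-159,-232,0],"turn": [0,0,-0.296],"grip": 0},
  ],
)

```text
clock: 3.87
tcp_pos: [0.4328, -0.039, 0.2157]
orientation: [0.0, 0.998, 0.062, -0.0]
wrist_force: [0.3, -0.9, -4.3]
finger_gap: 0.0134
grip_force: 98.2
```

Run:
```python
from go import *
from m import rect,big
to([*wp(-130,-30),130],YAW)
for n in["wrist","top","scene"]:
    c,w,K,V=cam(n); x,y,z=[w[...,i] for i in range(3)]; cv2.imwrite(f"pics/{n}3.png",c)
    W=(y>-.02)&(y<.16)&(x>.45)&(x<.65)
    h=W&(z>.0995)&(z<.108); l=W&(z>.088)&(z<.0995)&(c.max(-1)<60)
    for k,m in(("housing",h),("lip",l)):
        if m.sum()>20: m=big(m); print(n,k,rect(w[m]),np.median(z[m]).round(4))
    b=(x>.3)&(x<.56)&(y>-.1)&(y<.02)&(z>.235)&(z<.26)&(c.min(-1)>60)
    if b.sum()>20: print(n,"board",rect(w[big(b)]),np.median(z[b]).round(4))
```

```text
t 3.8667 tcp [432.8 -39.  215.7] j [-0.27  0.05 -0.32  1.21 -0.    2.74] F [ 0.27 -0.87 -4.32] gap 13.4 gf 98.0
in wiper -129.8 -34.8 yaw 0.1246 zaxis [-6.e-04 -6.e-04 -1.e+00] Fwiper 0.16 -0.89
tool shift [-0.2 -4.8 85.7]
turn [0.0005 0.0007 0.0007]
wrist housing c 530.2 86.5 mean [532.3  86.3] size 84.7 54.5 ang 7.53 pca 7.53 n 10668 0.1021
wrist lip c 555.2 29.3 mean [554.9  30. ] size 39.9 35.1 ang 7.34 pca 21.87 n 2881 0.0961
wrist board c 463.7 -39.1 mean [476.8 -36.6] size 122.4 16.5 ang 10.51 pca 9.06 n 9161 0.2487
top housing c 544.2 89.9 mean [543.8  89.8] size 119.9 54.8 ang 7.55 pca 7.07 n 555 0.1027
top lip c 553.3 41.0 mean [553.5  38. ] size 19.7 38.4 ang 75.81 pca -8.56 n 67 0.0944
scene housing c 552.1 88.8 mean [553.8  88.4] size 121.9 56.4 ang 6.65 pca 8.19 n 651 0.1032
scene lip c 558.4 31.6 mean [560.3  30.8] size 37.5 40.5 ang 80.14 pca -19.72 n 141 0.0966
scene board c 485.6 -37.9 mean [490.9 -37.7] size 90.5 13.1 ang 10.07 pca 8.65 n 155 0.2478
```

View pics/wrist3.png

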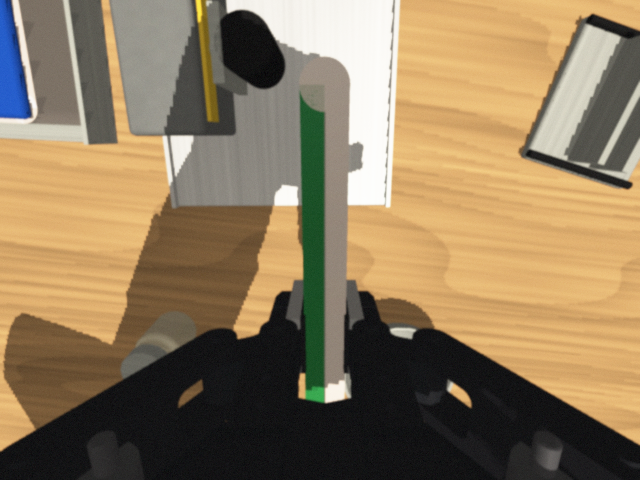

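The wrist view shows the lip at (252,48), the housing at (175,65) and the board's top edge running (325,70) to (325,390), green on the lip side. I'll check the board's angle in the grip.

Run:
```python
from go import *
from m import rect,big
for n in["wrist","scene"]:
    c,w,K,V=cam(n); x,y,z=[w[...,i] for i in range(3)]
    b=big((x>.3)&(x<.56)&(y>-.1)&(y<.02)&(z>.244)&(z<.256)&(c.min(-1)>40)); p=w[b]*1000; q=(p[:,:2]-O)@np.c_[U,Vv]
    print(n,"z",p[:,2].min(),p[:,2].max(),"x range",q[:,0].min().round(1),q[:,0].max().round(1))
    for a in range(-200,-40,15):
        r=q[(q[:,0]>a)&(q[:,0]<a+15)]
        if len(r)>4: print(a+7,r[:,1].min().round(1),r[:,1].max().round(1),end=" | ")
    print()
```

```text
wrist z 244.0203957434276 253.2956527009655 x range -160.3 -37.3
-163 -43.1 -29.0 | -148 -44.9 -27.2 | -133 -44.5 -27.6 | -118 -43.9 -35.5 | -103 -43.5 -35.6 | -88 -43.6 -35.6 | -73 -43.6 -28.7 | -58 -43.6 -28.7 | -43 -43.7 -28.8 | 
scene z 244.21542219860214 255.38990052881078 x range -126.3 -33.3
-118 -48.8 -35.7 | -103 -44.7 -33.6 | -88 -44.0 -36.1 | -73 -44.5 -34.7 | -58 -45.8 -36.4 | -43 -45.9 -28.8 |
```

Request:
apply_moves(
  rows=[
    {"xyz": [0,0,20],"turn": [0,0,0],"grip": 0},
    {"xyz": [0,0,50],"turn": [0,0,0],"grip": 0},
    {"xyz": [0,0,75],"turn": [0,0,0],"grip": 0},
    {"xyz": [0,-10,86],"turn": [0,0,0],"grip": 0},
    {"xyz": [0,-25,87],"turn": [0,0,0],"grip": 0},
    {"xyz": [0,-35,87],"turn": [0,0,0],"grip": 0},
    {"xyz": [0,-35,87],"turn": [0,0,0],"grip": 0},
    {"xyz": [0,-35,87],"turn": [0,0,0],"grip": 0},
  ],
)

```text
clock: 4.78
tcp_pos: [0.4295, -0.0046, 0.1297]
orientation: [0.0, 0.998, 0.062, 0.001]
wrist_force: [-0.1, -0.6, -3.7]
finger_gap: 0.0137
grip_force: 98.5
```

Run:
```python
from go import *
st()
```

```text
t 4.7833 tcp [429.5  -4.6 129.7] j [-0.2   0.09 -0.49  0.99 -0.    2.82] F [-0.12 -0.58 -3.73] gap 13.7 gf 99.0
in wiper -128.9 -0.3 yaw 0.1245 zaxis [ 1.1e-03 -8.0e-04 -1.0e+00] Fwiper -0.19 -0.56
```

Request:
apply_moves(
  rows=[
    {"xyz": [8,0,0],"turn": [0,0,0],"grip": 0},
    {"xyz": [16,0,0],"turn": [0,0,0],"grip": 0},
    {"xyz": [24,0,0],"turn": [0,0,0],"grip": 0},
    {"xyz": [32,0,0],"turn": [0,0,0],"grip": 0},
    {"xyz": [40,0,0],"turn": [0,0,0],"grip": 0},
    {"xyz": [47,0,0],"turn": [0,0,0],"grip": 0},
    {"xyz": [54,0,0],"turn": [0,0,0],"grip": 0},
    {"xyz": [54,0,0],"turn": [0,0,0],"grip": 0},
    {"xyz": [54,0,0],"turn": [0,0,0],"grip": 0},
  ],
)

```text
clock: 5.53
tcp_pos: [0.4833, 0.0021, 0.1293]
orientation: [0.0, 0.998, 0.062, 0.0]
wrist_force: [0.5, -3.1, -4.5]
finger_gap: 0.0134
grip_force: 100.3
```

Run:
```python
from go import *
from m import rect,big
st()
c,w,K,V=cam("wrist"); x,y,z=[w[...,i] for i in range(3)]; cv2.imwrite("pics/w4.png",c)
l=(y>-.02)&(y<.16)&(x>.45)&(x<.65)&(z>.088)&(z<.0995)&(c.max(-1)<60); l=big(l); print(l.sum(),rect(w[l]),((w[l][:,:2]*1000-O)@np.c_[U,Vv]).min(0),((w[l][:,:2]*1000-O)@np.c_[U,Vv]).max(0))
c,w,K,V=cam("scene"); x,y,z=[w[...,i] for i in range(3)]; cv2.imwrite("pics/s4.png",cv2.resize(c[180:320,270:430],None,fx=4,fy=4))
l=(y>-.02)&(y<.16)&(x>.45)&(x<.65)&(z>.088)&(z<.0995)&(c.max(-1)<60); l=big(l); print(l.sum(),rect(w[l]),((w[l][:,:2]*1000-O)@np.c_[U,Vv]).min(0),((w[l][:,:2]*1000-O)@np.c_[U,Vv]).max(0))
d=np.load("scene0.npz"); q=(d["w"][l][:,:2]*1000-O)@np.c_[U,Vv]
```

```text
t 5.5333 tcp [483.3   2.1 129.3] j [-0.16  0.19 -0.37  1.01 -0.    2.86] F [ 0.46 -3.08 -4.49] gap 13.4 gf 100.0
in wiper -74.6 -0.3 yaw 0.1238 zaxis [ 1.e-03 -3.e-04 -1.e+00] Fwiper 0.08 -3.11
4834 c 554.4 38.4 mean [554.9  38.2] size 39.3 31.6 ang 7.20 pca 7.99 n 4834 [-19.19685362  11.13484835] [20.06073344 42.79385411]
104 c 561.1 43.6 mean [562.6  40.7] size 28.1 42.1 ang 54.92 pca -33.86 n 104 [-12.93147937   7.46995546] [25.06928663 47.30014368]
```

View pics/s4.png

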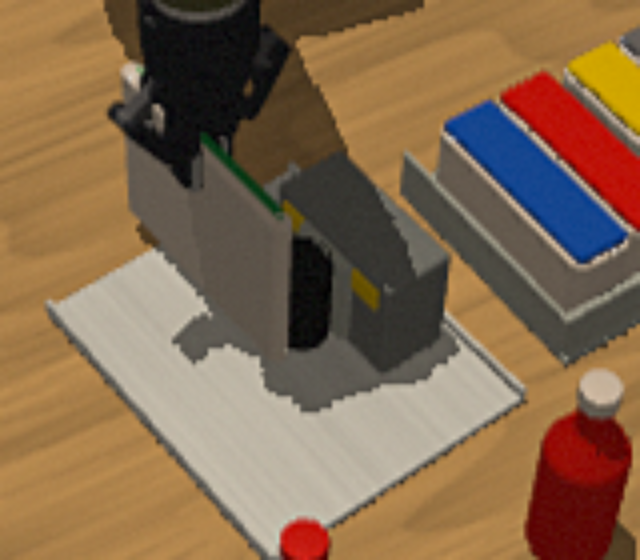

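The crop shows the board's far end against the black lip at (310,290), green face to the lip and the lip pushed back. The force change of about 2.5 N agrees with about 6–7 mm. Continuing the pass.

Request:
apply_moves(
  rows=[
    {"xyz": [8,0,0],"turn": [0,0,0],"grip": 0},
    {"xyz": [16,0,0],"turn": [0,0,0],"grip": 0},
    {"xyz": [24,0,0],"turn": [0,0,0],"grip": 0},
    {"xyz": [32,0,0],"turn": [0,0,0],"grip": 0},
    {"xyz": [40,0,0],"turn": [0,0,0],"grip": 0},
    {"xyz": [48,0,0],"turn": [0,0,0],"grip": 0},
    {"xyz": [56,0,0],"turn": [0,0,0],"grip": 0},
    {"xyz": [64,0,0],"turn": [0,0,0],"grip": 0},
    {"xyz": [72,0,0],"turn": [0,0,0],"grip": 0},
    {"xyz": [80,0,0],"turn": [0,0,0],"grip": 0},
    {"xyz": [80,0,0],"turn": [0,0,0],"grip": 0},
  ],
)

```text
clock: 6.55
tcp_pos: [0.564, 0.0122, 0.1293]
orientation: [0.0, 0.998, 0.062, 0.001]
wrist_force: [1.6, -3.3, -4.6]
finger_gap: 0.0136
grip_force: 100.3
```

Run:
```python
from go import *
st()
```

```text
t 6.55 tcp [564.   12.2 129.3] j [-0.12  0.34 -0.17  1.06  0.    2.9 ] F [ 1.62 -3.34 -4.58] gap 13.6 gf 100.0
in wiper 6.7 -0.2 yaw 0.1242 zaxis [ 0.0021  0.     -1.    ] Fwiper 1.19 -3.52
```

Request:
apply_moves(
  rows=[
    {"xyz": [9,0,0],"turn": [0,0,0],"grip": 0},
    {"xyz": [18,0,0],"turn": [0,0,0],"grip": 0},
    {"xyz": [27,0,0],"turn": [0,0,0],"grip": 0},
    {"xyz": [36,0,0],"turn": [0,0,0],"grip": 0},
    {"xyz": [45,0,0],"turn": [0,0,0],"grip": 0},
    {"xyz": [54,0,0],"turn": [0,0,0],"grip": 0},
    {"xyz": [63,0,0],"turn": [0,0,0],"grip": 0},
    {"xyz": [72,0,0],"turn": [0,0,0],"grip": 0},
  ],
)

```text
clock: 7.22
tcp_pos: [0.6341, 0.0212, 0.1291]
orientation: [0.0, 0.998, 0.062, -0.0]
wrist_force: [-1.0, -2.6, -5.7]
finger_gap: 0.0137
grip_force: 100.4
```

Run:
```python
from go import *
st()
```

```text
t 7.2167 tcp [634.1  21.2 129.1] j [-0.09  0.47  0.03  1.13 -0.    2.92] F [-1.03 -2.59 -5.66] gap 13.7 gf 100.0
in wiper 77.4 0.0 yaw 0.1241 zaxis [-1.e-04 -0.e+00 -1.e+00] Fwiper -1.34 -2.44
```

Request:
apply_moves(
  rows=[
    {"xyz": [8,0,0],"turn": [0,0,0],"grip": 0},
    {"xyz": [16,0,0],"turn": [0,0,0],"grip": 0},
    {"xyz": [24,0,0],"turn": [0,0,0],"grip": 0},
    {"xyz": [32,0,0],"turn": [0,0,0],"grip": 0},
    {"xyz": [40,0,0],"turn": [0,0,0],"grip": 0},
    {"xyz": [48,0,0],"turn": [0,0,0],"grip": 0},
    {"xyz": [48,5,0],"turn": [0,0,0],"grip": 0},
    {"xyz": [45,15,-25],"turn": [0,0,0],"grip": 0},
    {"xyz": [35,20,-60],"turn": [0,0,0],"grip": 0},
    {"xyz": [20,20,-95],"turn": [0,0,0],"grip": 0},
    {"xyz": [0,20,-120],"turn": [0,0,0],"grip": 0},
    {"xyz": [-20,20,-120],"turn": [0,0,0],"grip": 0},
  ],
)

```text
clock: 8.22
tcp_pos: [0.618, -0.0018, 0.2561]
orientation: [0.001, 0.998, 0.062, 0.005]
wrist_force: [0.4, 0.8, -3.3]
finger_gap: 0.0138
grip_force: 100.9
```

Run:
```python
from go import *
to([*wp(-130,-35),235],YAW)
```

```text
t 8.2167 tcp [618.   -1.8 256.1] j [-0.13  0.39  0.21  1.38  0.    2.88] F [ 0.43  0.78 -3.26] gap 13.8 gf 101.0
in wiper 58.6 -20.8 yaw 0.1235 zaxis [ 1.060e-02 -6.000e-04 -9.999e-01] Fwiper 0.53 0.72
tool shift [-188.8   14.2   19.1]
turn [ 0.0019 -0.0105 -0.0004]
```

Request:
apply_moves(
  rows=[
    {"xyz": [-8,1,0],"turn": [0,0,-0.05],"grip": 0},
    {"xyz": [-24,2,0],"turn": [0,0,-0.16],"grip": 0},
    {"xyz": [-42,3,0],"turn": [0,0,-0.27],"grip": 0},
    {"xyz": [-60,4,0],"turn": [0,0,-0.38],"grip": 0},
    {"xyz": [-78,6,0],"turn": [0,0,-0.49],"grip": 0},
    {"xyz": [-96,7,0],"turn": [0,0,-0.6],"grip": 0},
    {"xyz": [-114,8,0],"turn": [0,0,-0.71],"grip": 0},
    {"xyz": [-132,10,0],"turn": [0,0,-0.82],"grip": 0},
    {"xyz": [-150,11,0],"turn": [0,0,-0.93],"grip": 0},
    {"xyz": [-168,13,0],"turn": [0,0,-1.04],"grip": 0},
    {"xyz": [-182,14,0],"turn": [0,0,-1.15],"grip": 0},
    {"xyz": [-189,14,0],"turn": [0,0,-1.26],"grip": 0},
  ],
)

```text
clock: 9.22
tcp_pos: [0.4279, -0.0384, 0.2496]
orientation: [-0.0, 0.768, 0.64, 0.0]
wrist_force: [0.1, 0.6, -4.4]
finger_gap: 0.0136
grip_force: 100.5
```

Request:
apply_moves(
  rows=[
    {"xyz": [0,0,0],"turn": [0,0,-0.11],"grip": 0},
    {"xyz": [0,0,0],"turn": [0,0,-0.22],"grip": 0},
    {"xyz": [0,0,0],"turn": [0,0,-0.33],"grip": 0},
    {"xyz": [0,0,0],"turn": [0,0,-0.44],"grip": 0},
    {"xyz": [0,0,0],"turn": [0,0,-0.55],"grip": 0},
    {"xyz": [0,0,0],"turn": [0,0,-0.66],"grip": 0},
    {"xyz": [0,0,0],"turn": [0,0,-0.77],"grip": 0},
    {"xyz": [0,0,0],"turn": [0,0,-0.88],"grip": 0},
    {"xyz": [0,0,0],"turn": [0,0,-0.99],"grip": 0},
    {"xyz": [0,0,0],"turn": [0,0,-1.1],"grip": 0},
    {"xyz": [0,0,0],"turn": [0,0,-1.21],"grip": 0},
    {"xyz": [0,0,0],"turn": [0,0,-1.21],"grip": 0},
  ],
)

```text
clock: 10.22
tcp_pos: [0.4297, -0.0383, 0.2495]
orientation: [0.0, 0.269, 0.963, 0.0]
wrist_force: [0.9, -0.2, -4.8]
finger_gap: 0.0137
grip_force: 100.4
```

Run:
```python
from go import *
to([*wp(-130,-35),215],YAW+np.pi)
```

```text
t 10.2167 tcp [429.7 -38.3 249.5] j [-0.28  0.03 -0.25  1.29  0.    0.27] F [ 0.95 -0.19 -4.84] gap 13.7 gf 100.0
in wiper -132.8 -33.8 yaw 2.5965 zaxis [ 5.e-04  5.e-04 -1.e+00] Fwiper 0.92 -0.31
tool shift [-2.9  0.7 34.5]
turn [ 6.00e-04  4.00e-04 -6.69e-01]
```

Request:
apply_moves(
  rows=[
    {"xyz": [0,0,0],"turn": [0,0,-0.11],"grip": 0},
    {"xyz": [0,0,5],"turn": [0,0,-0.22],"grip": 0},
    {"xyz": [0,0,10],"turn": [0,0,-0.33],"grip": 0},
    {"xyz": [0,0,20],"turn": [0,0,-0.44],"grip": 0},
    {"xyz": [0,0,25],"turn": [0,0,-0.55],"grip": 0},
    {"xyz": [-1,0,30],"turn": [0,0,-0.63],"grip": 0},
    {"xyz": [-1,0,34],"turn": [0,0,-0.669],"grip": 0},
    {"xyz": [-1,0,34],"turn": [0,0,-0.669],"grip": 0},
    {"xyz": [-1,0,34],"turn": [0,0,-0.669],"grip": 0},
  ],
)

```text
clock: 10.97
tcp_pos: [0.4305, -0.0389, 0.2154]
orientation: [-0.0, -0.059, 0.998, 0.0]
wrist_force: [-0.8, 0.9, -5.4]
finger_gap: 0.0136
grip_force: 100.4
```

Run:
```python
from go import *
from m import big
to([*wp(-130,0),129],YAW+np.pi)
c,w,K,V=cam("wrist"); x,y,z=[w[...,i] for i in range(3)]; cv2.imwrite("pics/w5.png",c)
c,w,K,V=cam("scene"); x,y,z=[w[...,i] for i in range(3)]
b=big((x>.3)&(x<.56)&(y>-.1)&(y<.02)&(z>.241)&(z<.258)&(c.min(-1)>40)); p=w[b]*1000; q=(p[:,:2]-O)@np.c_[U,Vv]
print(p[:,2].min(),p[:,2].max(),q.min(0),q.max(0))
for a in range(-200,-30,15):
        r=q[(q[:,0]>a)&(q[:,0]<a+15)]
        if len(r)>4: print(a+7,r[:,1].min().round(1),r[:,1].max().round(1),end=" | ")
```

```text
t 10.9667 tcp [430.5 -38.9 215.4] j [-0.28  0.04 -0.32  1.2   0.   -0.39] F [-0.78  0.93 -5.44] gap 13.6 gf 100.0
in wiper -132.0 -34.5 yaw -3.0237 zaxis [-2.e-04  3.e-04 -1.e+00] Fwiper -0.66 1.02
tool shift [-1.8 34.4 86.4]
turn [ 0.0004 -0.0002 -0.0061]
241.34970864452384 254.6367765376521 [-142.64149217  -44.12816303] [-43.14324737 -23.72022478]
-133 -34.1 -26.2 | -118 -35.2 -23.7 | -103 -36.6 -26.4 | -88 -34.9 -28.3 | -73 -34.7 -26.4 | -58 -42.3 -27.4 | -43 -44.1 -30.4 |
```

View pics/w5.png

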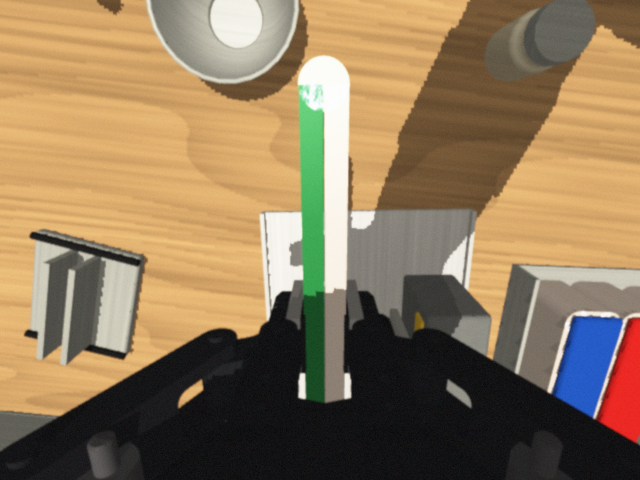

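The wrist view shows the board at (325,220) turned round, white face on the right towards the housing (445,310) and green towards the left. The bowl at (225,30) is clear.

Request:
apply_moves(
  rows=[
    {"xyz": [0,6,10],"turn": [0,0,-0.006],"grip": 0},
    {"xyz": [0,10,40],"turn": [0,0,-0.006],"grip": 0},
    {"xyz": [0,12,70],"turn": [0,0,-0.006],"grip": 0},
    {"xyz": [0,15,86],"turn": [0,0,-0.006],"grip": 0},
    {"xyz": [0,28,86.5],"turn": [0,0,-0.006],"grip": 0},
    {"xyz": [0,34.3,86.5],"turn": [0,0,-0.006],"grip": 0},
    {"xyz": [0,34.3,86.5],"turn": [0,0,-0.006],"grip": 0},
    {"xyz": [0,34.3,86.5],"turn": [0,0,-0.006],"grip": 0},
  ],
)

```text
clock: 11.73
tcp_pos: [0.4273, -0.0048, 0.1293]
orientation: [0.001, -0.064, 0.998, -0.0]
wrist_force: [0.6, -0.6, -4.3]
finger_gap: 0.0135
grip_force: 100.4
```

Run:
```python
from go import *
st()
```

```text
t 11.7333 tcp [427.3  -4.8 129.3] j [-0.2   0.09 -0.49  0.98 -0.   -0.33] F [ 0.55 -0.56 -4.32] gap 13.5 gf 100.0
in wiper -131.0 -0.2 yaw -3.0134 zaxis [ 1.5e-03 -7.0e-04 -1.0e+00] Fwiper 0.48 -0.62
```

Request:
apply_moves(
  rows=[
    {"xyz": [-8,0,0],"turn": [0,0,0],"grip": 0},
    {"xyz": [-16,0,0],"turn": [0,0,0],"grip": 0},
    {"xyz": [-24,0,0],"turn": [0,0,0],"grip": 0},
    {"xyz": [-32,0,0],"turn": [0,0,0],"grip": 0},
    {"xyz": [-40,0,0],"turn": [0,0,0],"grip": 0},
    {"xyz": [-48,0,0],"turn": [0,0,0],"grip": 0},
    {"xyz": [-55,0,0],"turn": [0,0,0],"grip": 0},
    {"xyz": [-62,0,0],"turn": [0,0,0],"grip": 0},
    {"xyz": [-62,0,0],"turn": [0,0,0],"grip": 0},
  ],
)

```text
clock: 12.48
tcp_pos: [0.4903, 0.0025, 0.1289]
orientation: [0.001, -0.063, 0.998, -0.0]
wrist_force: [1.6, -3.0, -4.2]
finger_gap: 0.0139
grip_force: 100.4
```

Run:
```python
from go import *
st()
```

```text
t 12.4833 tcp [490.3   2.5 128.9] j [-0.16  0.21 -0.35  1.01 -0.   -0.29] F [ 1.65 -3.01 -4.17] gap 13.9 gf 100.0
in wiper -67.6 -0.7 yaw -3.0145 zaxis [ 2.e-03 -7.e-04 -1.e+00] Fwiper 1.26 -3.19
```

Request:
apply_moves(
  rows=[
    {"xyz": [-8,0,0],"turn": [0,0,0],"grip": 0},
    {"xyz": [-16,0,0],"turn": [0,0,0],"grip": 0},
    {"xyz": [-24,0,0],"turn": [0,0,0],"grip": 0},
    {"xyz": [-32,0,0],"turn": [0,0,0],"grip": 0},
    {"xyz": [-40,0,0],"turn": [0,0,0],"grip": 0},
    {"xyz": [-48,0,0],"turn": [0,0,0],"grip": 0},
    {"xyz": [-56,0,0],"turn": [0,0,0],"grip": 0},
    {"xyz": [-64,0,0],"turn": [0,0,0],"grip": 0},
    {"xyz": [-72,0,0],"turn": [0,0,0],"grip": 0},
    {"xyz": [-80,0,0],"turn": [0,0,0],"grip": 0},
    {"xyz": [-80,0,0],"turn": [0,0,0],"grip": 0},
  ],
)

```text
clock: 13.4
tcp_pos: [0.5697, 0.0131, 0.1288]
orientation: [0.001, -0.064, 0.998, -0.0]
wrist_force: [1.4, -3.7, -4.1]
finger_gap: 0.0133
grip_force: 100.4
```

Run:
```python
from go import *
st()
```

```text
t 13.4 tcp [569.7  13.1 128.8] j [-0.12  0.35 -0.16  1.06  0.   -0.25] F [ 1.45 -3.67 -4.1 ] gap 13.3 gf 100.0
in wiper 12.5 -0.0 yaw -3.014 zaxis [ 0.0021  0.     -1.    ] Fwiper 0.98 -3.82
```

Request:
apply_moves(
  rows=[
    {"xyz": [-9,0,0],"turn": [0,0,0],"grip": 0},
    {"xyz": [-18,0,0],"turn": [0,0,0],"grip": 0},
    {"xyz": [-27,0,0],"turn": [0,0,0],"grip": 0},
    {"xyz": [-36,0,0],"turn": [0,0,0],"grip": 0},
    {"xyz": [-45,0,0],"turn": [0,0,0],"grip": 0},
    {"xyz": [-54,0,0],"turn": [0,0,0],"grip": 0},
    {"xyz": [-63,0,0],"turn": [0,0,0],"grip": 0},
    {"xyz": [-72,0,0],"turn": [0,0,0],"grip": 0},
  ],
)

```text
clock: 14.07
tcp_pos: [0.6399, 0.0224, 0.1286]
orientation: [-0.0, -0.064, 0.998, 0.0]
wrist_force: [-0.9, -2.9, -4.7]
finger_gap: 0.0136
grip_force: 100.6
```

Run:
```python
from go import *
st()
```

```text
t 14.0667 tcp [639.9  22.4 128.6] j [-0.09  0.48  0.05  1.13  0.   -0.22] F [-0.86 -2.93 -4.74] gap 13.6 gf 101.0
in wiper 83.3 0.5 yaw -3.014 zaxis [-0.e+00  1.e-04 -1.e+00] Fwiper -1.21 -2.8
```

Request:
apply_moves(
  rows=[
    {"xyz": [-8,0,0],"turn": [0,0,0],"grip": 0},
    {"xyz": [-16,0,0],"turn": [0,0,0],"grip": 0},
    {"xyz": [-24,0,0],"turn": [0,0,0],"grip": 0},
    {"xyz": [-32,0,0],"turn": [0,0,0],"grip": 0},
    {"xyz": [-40,0,0],"turn": [0,0,0],"grip": 0},
    {"xyz": [-47,0,0],"turn": [0,0,0],"grip": 0},
    {"xyz": [-47,-5,0],"turn": [0,0,0],"grip": 0},
    {"xyz": [-44,-15,-25],"turn": [0,0,0],"grip": 0},
    {"xyz": [-35,-20,-60],"turn": [0,0,0],"grip": 0},
    {"xyz": [-20,-20,-90],"turn": [0,0,0],"grip": 0},
    {"xyz": [0,-20,-105],"turn": [0,0,0],"grip": 0},
    {"xyz": [25,-20,-105],"turn": [0,0,0],"grip": 0},
  ],
)

```text
clock: 15.07
tcp_pos: [0.6191, -0.0015, 0.2386]
orientation: [0.004, -0.063, 0.998, -0.001]
wrist_force: [0.8, -0.1, -3.9]
finger_gap: 0.0135
grip_force: 100.7
```

```bash
cat > rk.py <<'E'
from go import *
from m import big,rect
def lids(n,out=True):
    c,w,K,V=cam(n); hsv=cv2.cvtColor(c,cv2.COLOR_BGR2HSV); H,S,_=[hsv[...,i].astype(int) for i in range(3)]
    x,y,z=[w[...,i] for i in range(3)]; k=(y>.15)&(y<.45)&(x>.4)&(x<.7)&(z>.078)&(z<.094)
    for nm,m in dict(blue=k&(S>110)&(H>95)&(H<135),red=k&(S>110)&((H<8)|(H>172)),yel=k&(S>110)&(H>15)&(H<38),grey=k&(S<60)&(y>.33)).items():
        if m.sum()>30: m=big(m); print(n,nm,rect(w[m]),np.median(z[m]).round(4))
    return c,w
E
python3 - <<'E'
from rk import *
lids("top"); lids("scene"); th=np.radians(4.4)
# gap mid 558,300.5
to([558-220*np.cos(th),300.5-220*np.sin(th),216],th+np.pi)
E
```

```text
top blue c 559.3 221.0 mean [558.4 220.7] size 150.7 39.7 ang 4.75 pca 4.69 n 706 0.0847
top red c 554.4 272.3 mean [553.7 271.9] size 153.2 44.2 ang 4.15 pca 4.25 n 805 0.0845
top yel c 554.7 330.4 mean [554.2 330.2] size 153.2 45.0 ang 4.20 pca 4.44 n 809 0.0847
top grey c 548.5 380.9 mean [547.6 380.4] size 156.3 50.2 ang 4.42 pca 4.55 n 869 0.0844
scene blue c 566.5 220.1 mean [569.  219.1] size 152.0 46.5 ang 4.15 pca 4.58 n 638 0.0862
scene red c 559.3 270.1 mean [564.3 269.7] size 155.3 46.1 ang 4.19 pca 4.75 n 661 0.086
scene yel c 559.2 330.0 mean [562.5 327.7] size 154.6 48.4 ang 4.51 pca 4.45 n 642 0.086
scene grey c 558.4 379.0 mean [561. 378.] size 155.7 48.2 ang 2.27 pca 4.36 n 636 0.0857
t 15.1667 tcp [612.9  -1.  235.1] j [-0.13  0.39  0.17  1.35  0.   -0.26] F [ 0.85 -0.2  -5.31] gap 13.8 gf 100.0
in wiper 53.6 -19.3 yaw -3.015 zaxis [-2.2e-03  4.0e-04 -1.0e+00] Fwiper 0.82 -0.3
tool shift [236.  316.9  19.8]
turn [ 0.0006 -0.0022  0.0498]
```

Request:
apply_moves(
  rows=[
    {"xyz": [10,13,0],"turn": [0,0,0.0],"grip": 0},
    {"xyz": [28,38,0],"turn": [0,0,0.01],"grip": 0},
    {"xyz": [48,65,0],"turn": [0,0,0.015],"grip": 0},
    {"xyz": [69,93,0],"turn": [0,0,0.02],"grip": 0},
    {"xyz": [90,121,0],"turn": [0,0,0.025],"grip": 0},
    {"xyz": [111,149,0],"turn": [0,0,0.03],"grip": 0},
    {"xyz": [132,177,0],"turn": [0,0,0.035],"grip": 0},
    {"xyz": [153,205,0],"turn": [0,0,0.04],"grip": 0},
    {"xyz": [174,233,5],"turn": [0,0,0.045],"grip": 0},
    {"xyz": [195,261,10],"turn": [0,0,0.05],"grip": 0},
    {"xyz": [216,290,15],"turn": [0,0,0.05],"grip": 0},
    {"xyz": [236,317,20],"turn": [0,0,0.05],"grip": 0},
  ],
)

```text
clock: 16.17
tcp_pos: [0.3408, 0.2848, 0.2138]
orientation: [0.0, -0.038, 0.999, 0.0]
wrist_force: [0.2, -0.3, -4.9]
finger_gap: 0.0137
grip_force: 100.5
```

Request:
apply_moves(
  rows=[
    {"xyz": [0,0,0],"turn": [0,0,0],"grip": 0},
    {"xyz": [0,0,0],"turn": [0,0,0],"grip": 0},
    {"xyz": [0,0,0],"turn": [0,0,0],"grip": 0},
  ],
)

```text
clock: 16.42
tcp_pos: [0.3425, 0.2838, 0.2139]
orientation: [0.0, -0.039, 0.999, -0.0]
wrist_force: [0.6, -0.1, -3.8]
finger_gap: 0.0136
grip_force: 100.7
```

Run:
```python
from rk import *
th=np.radians(4.4); lids("scene")
c,w=lids("top")
to([557-220*np.cos(th),300.7-220*np.sin(th),114.5],th+np.pi)
c,w,K,V=cam("scene"); x,y,z=[w[...,i] for i in range(3)]
u=np.array([np.cos(th),np.sin(th)]); v=np.array([-u[1],u[0]])
b=(x>.24)&(x<.46)&(y>.2)&(y<.36)&(z>.235)&(z<.262)&(c.min(-1)>40); b=big(b); p=w[b]*1000; q=(p[:,:2]-[557,300.7])@np.c_[u,v]; print("board rel gap",q.min(0),q.max(0),p[:,2].max())
for a in range(-330,-120,15):
        r=q[(q[:,0]>a)&(q[:,0]<a+15)]
        if len(r)>4: print(a+7,r[:,1].min().round(1),r[:,1].max().round(1),end=" | ")
# floor height in front, and rail
r=(z>.04)&(z<.049)&(x>.6)&(x<.68)&(y>.2)&(y<.4); q=(w[r][:,:2]*1000-[557,300.7])@np.c_[u,v]; print("rail",r.sum(),np.percentile(q[:,0],[5,25,50,75,95]))
```

```text
scene blue c 565.1 220.0 mean [568.6 219.2] size 152.6 45.0 ang 4.75 pca 4.65 n 635 0.086
scene red c 560.5 271.3 mean [563.8 269.7] size 155.0 49.4 ang 4.01 pca 4.70 n 666 0.0859
scene yel c 559.0 328.9 mean [562.6 327.7] size 156.7 47.8 ang 4.02 pca 4.38 n 641 0.086
scene grey c 556.4 379.7 mean [560.1 377.8] size 156.1 49.6 ang 4.16 pca 4.46 n 633 0.0858
top blue c 558.8 220.7 mean [557.7 220.8] size 148.8 40.2 ang 4.22 pca 4.07 n 711 0.0848
top red c 554.4 272.0 mean [554.2 271.9] size 153.4 44.2 ang 3.89 pca 4.41 n 813 0.0841
top yel c 554.7 330.7 mean [553.4 330.1] size 155.6 44.2 ang 4.12 pca 4.39 n 812 0.0846
top grey c 551.7 380.8 mean [561.1 380.2] size 150.3 49.3 ang 5.14 pca 9.64 n 712 0.084
t 16.5167 tcp [343.3 283.2 214. ] j [ 0.51  0.07 -0.3   1.2  -0.    0.43] F [ 0.09 -0.65 -3.84] gap 13.8 gf 101.0
in wiper -178.8 296.0 yaw -3.0657 zaxis [ 7.e-04  1.e-04 -1.e+00] Fwiper 0.01 -0.66
tool shift [ 5.7  1.  99.5]
turn [ 0.0001  0.0008 -0.0009]
board rel gap [-215.00327849  -10.92788898] [-124.29181328   11.77862791] 254.70519301239892
-203 -4.3 11.8 | -188 -0.7 8.3 | -173 -4.0 9.6 | -158 -1.1 5.3 | -143 -7.1 7.3 | -128 -10.9 4.0 | rail 259 [70.35908644 80.24932107 86.12760599 89.7312118  91.56968305]
```

Request:
apply_moves(
  rows=[
    {"xyz": [3,1,20],"turn": [0,0,0],"grip": 0},
    {"xyz": [5.7,1,50],"turn": [0,0,0],"grip": 0},
    {"xyz": [5.7,1,75],"turn": [0,0,0],"grip": 0},
    {"xyz": [5.7,1,93],"turn": [0,0,0],"grip": 0},
    {"xyz": [5.7,1,99.5],"turn": [0,0,0],"grip": 0},
    {"xyz": [5.7,1,99.5],"turn": [0,0,0],"grip": 0},
    {"xyz": [-5,1,99.5],"turn": [0,0,0],"grip": 0},
    {"xyz": [-15,1,99.5],"turn": [0,0,0],"grip": 0},
    {"xyz": [-25,1,99.5],"turn": [0,0,0],"grip": 0},
    {"xyz": [-30,1,99.5],"turn": [0,0,0],"grip": 0},
    {"xyz": [-30,1,99.5],"turn": [0,0,0],"grip": 0},
  ],
)

```text
clock: 17.48
tcp_pos: [0.375, 0.2876, 0.1152]
orientation: [0.001, -0.038, 0.999, 0.001]
wrist_force: [0.4, -0.6, -3.9]
finger_gap: 0.014
grip_force: 100.7
```

```bash
cat >> rk.py <<'E'
th=np.radians(4.4); u=np.array([np.cos(th),np.sin(th)]); v=np.array([-u[1],u[0]]); G=np.array([557,300.7])
def rst():
    s,M=st(); p=s["tcp_pos"][:2]*1000-G; f=s["wrist_force"][:2]; print("in rack",(p@u).round(1),(p@v).round(1),"yaw err",(np.arctan2(M[1,0],M[0,0])-th+2*np.pi)%np.pi,"F",(f@u).round(1),(f@v).round(1),s["wrist_force"][2].round(1))
E
python3 - <<'E'
from rk import *
rst()
c,w,K,V=cam("scene"); cv2.imwrite("pics/s6.png",cv2.resize(c[120:280,320:500],None,fx=4,fy=3.7))
E
```

```text
t 17.4833 tcp [375.  287.6 115.2] j [ 0.48  0.19 -0.42  0.96 -0.    0.41] F [ 0.36 -0.56 -3.9 ] gap 14.0 gf 101.0
in wiper -146.8 296.4 yaw -3.0656 zaxis [ 0.0029  0.0012 -1.    ] Fwiper 0.29 -0.6
in rack -182.4 0.9 yaw err 3.1407984334539183 F 0.3 -0.6 -3.9
```

View pics/s6.png

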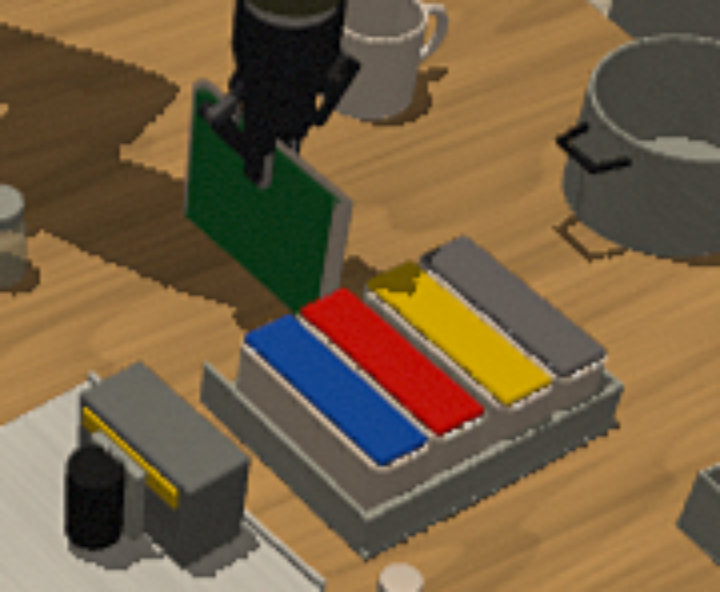

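The crop shows the board's front end at (335,270), just before the gap between the red (390,360) and yellow (455,330) lids and lined up with it. Pushing in slowly.

Request:
apply_moves(
  rows=[
    {"xyz": [-5,-0.6,0],"turn": [0,0,0],"grip": 0},
    {"xyz": [-10,-0.6,0],"turn": [0,0,0],"grip": 0},
    {"xyz": [-15,-0.6,0],"turn": [0,0,0],"grip": 0},
    {"xyz": [-20,-0.6,0],"turn": [0,0,0],"grip": 0},
    {"xyz": [-25,-0.6,0],"turn": [0,0,0],"grip": 0},
    {"xyz": [-30,-0.6,0],"turn": [0,0,0],"grip": 0},
    {"xyz": [-35,-0.6,0],"turn": [0,0,0],"grip": 0},
    {"xyz": [-40,-0.6,0],"turn": [0,0,0],"grip": 0},
    {"xyz": [-45,-0.6,0],"turn": [0,0,0],"grip": 0},
    {"xyz": [-50,-0.6,0],"turn": [0,0,0],"grip": 0},
  ],
)

```text
clock: 18.37
tcp_pos: [0.4225, 0.2902, 0.1141]
orientation: [-0.0, -0.039, 0.999, -0.0]
wrist_force: [0.3, -0.6, -4.8]
finger_gap: 0.0134
grip_force: 100.7
```

Run:
```python
from rk import *
rst(); lids("scene"); lids("top")
```

```text
t 18.3667 tcp [422.5 290.2 114.1] j [ 0.45  0.26 -0.32  0.99 -0.    0.37] F [ 0.25 -0.64 -4.83] gap 13.4 gf 101.0
in wiper -99.3 293.1 yaw -3.0644 zaxis [-2.e-04 -2.e-04 -1.e+00] Fwiper 0.17 -0.66
in rack -134.9 -0.2 yaw err 0.0003546795732112251 F 0.2 -0.7 -4.8
scene blue c 565.1 217.6 mean [568.4 217.3] size 153.6 48.9 ang 7.82 pca 5.27 n 652 0.0858
scene red c 561.1 269.1 mean [565.9 267.7] size 157.1 47.8 ang 6.27 pca 5.75 n 664 0.0859
scene yel c 558.8 332.3 mean [564.6 330.2] size 159.0 48.6 ang 2.75 pca 2.16 n 621 0.086
scene grey c 557.3 380.7 mean [561.  378.8] size 157.5 49.9 ang 6.21 pca 4.05 n 633 0.0854
top blue c 559.8 219.4 mean [558.4 219.3] size 148.6 39.5 ang 5.54 pca 5.42 n 706 0.0844
top red c 557.3 269.8 mean [556.8 269.6] size 152.3 44.3 ang 5.51 pca 5.76 n 793 0.0847
top yel c 571.8 332.5 mean [583.8 330.4] size 122.2 44.5 ang 4.74 pca 11.82 n 465 0.0843
top grey c 619.4 385.0 mean [618.3 380.5] size 48.0 17.2 ang 76.30 pca 76.30 n 58 0.0844
```

Going as planned: both tubs spread evenly with small forces.

Request:
apply_moves(
  rows=[
    {"xyz": [-8,0,0],"turn": [0,0,0],"grip": 0},
    {"xyz": [-16,0,0],"turn": [0,0,0],"grip": 0},
    {"xyz": [-24,0,0],"turn": [0,0,0],"grip": 0},
    {"xyz": [-32,0,0],"turn": [0,0,0],"grip": 0},
    {"xyz": [-40,0,0],"turn": [0,0,0],"grip": 0},
    {"xyz": [-48,0,0],"turn": [0,0,0],"grip": 0},
    {"xyz": [-56,0,0],"turn": [0,0,0],"grip": 0},
    {"xyz": [-64,0,0],"turn": [0,0,0],"grip": 0},
    {"xyz": [-72,0,0],"turn": [0,0,0],"grip": 0},
    {"xyz": [-80,0,0],"turn": [0,0,0],"grip": 0},
    {"xyz": [-80,0,0],"turn": [0,0,0],"grip": 0},
  ],
)

```text
clock: 19.38
tcp_pos: [0.5042, 0.2964, 0.1143]
orientation: [0.001, -0.038, 0.999, -0.0]
wrist_force: [0.7, -1.3, -4.2]
finger_gap: 0.0138
grip_force: 100.7
```

Run:
```python
from rk import *
rst(); lids("scene")
```

```text
t 19.3833 tcp [504.2 296.4 114.3] j [ 0.39  0.39 -0.14  1.04 -0.    0.32] F [ 0.71 -1.28 -4.24] gap 13.8 gf 101.0
in wiper -17.5 289.2 yaw -3.0653 zaxis [ 2.2e-03 -1.0e-04 -1.0e+00] Fwiper 0.55 -1.36
in rack -52.9 -0.2 yaw err 3.141082416028999 F 0.6 -1.3 -4.2
scene blue c 566.0 216.1 mean [569.4 215.2] size 154.9 47.1 ang 4.64 pca 5.41 n 653 0.0861
scene red c 563.1 265.8 mean [567.4 265.4] size 157.4 47.5 ang 6.07 pca 6.01 n 664 0.0861
scene yel c 594.7 333.4 mean [602.4 335.2] size 84.9 49.7 ang 5.37 pca -7.72 n 311 0.0858
scene grey c 556.3 383.1 mean [560.3 379.7] size 158.0 50.1 ang 3.06 pca 2.60 n 620 0.0858
```

Request:
apply_moves(
  rows=[
    {"xyz": [-8,0,0],"turn": [0,0,0],"grip": 0},
    {"xyz": [-16,0,0],"turn": [0,0,0],"grip": 0},
    {"xyz": [-24,0,0],"turn": [0,0,0],"grip": 0},
    {"xyz": [-32,0,0],"turn": [0,0,0],"grip": 0},
    {"xyz": [-38,0,0],"turn": [0,0,0],"grip": 0},
    {"xyz": [-42,0,0],"turn": [0,0,0],"grip": 0},
    {"xyz": [-42,0,0],"turn": [0,0,0],"grip": 0},
  ],
)

```text
clock: 20.02
tcp_pos: [0.5453, 0.2998, 0.1142]
orientation: [0.001, -0.038, 0.999, 0.0]
wrist_force: [0.7, -0.7, -3.6]
finger_gap: 0.0137
grip_force: 100.7
```

Request:
apply_moves(
  rows=[
    {"xyz": [-2,0,0],"turn": [0,0,0],"grip": 0},
    {"xyz": [-4,0,0],"turn": [0,0,0],"grip": 0},
    {"xyz": [-6,0,0],"turn": [0,0,0],"grip": 0},
    {"xyz": [-6,0,0],"turn": [0,0,0],"grip": 0},
  ],
)

```text
clock: 20.35
tcp_pos: [0.55, 0.3001, 0.1143]
orientation: [0.0, -0.039, 0.999, -0.0]
wrist_force: [-0.6, 0.2, -5.3]
finger_gap: 0.0138
grip_force: 100.6
```

Run:
```python
from rk import *
rst()
```

```text
t 20.35 tcp [550.  300.1 114.3] j [ 0.37  0.47 -0.02  1.09 -0.    0.29] F [-0.63  0.25 -5.3 ] gap 13.8 gf 101.0
in wiper 28.4 287.2 yaw -3.0644 zaxis [ 3.e-04 -0.e+00 -1.e+00] Fwiper -0.59 0.32
in rack -7.1 -0.1 yaw err 0.0004331866497517822 F -0.6 0.3 -5.3
```

Request:
apply_moves(
  rows=[
    {"xyz": [-1.5,0,0],"turn": [0,0,0],"grip": 0},
    {"xyz": [-3,0,0],"turn": [0,0,0],"grip": 0},
    {"xyz": [-4.5,0,0],"turn": [0,0,0],"grip": 0},
    {"xyz": [-4.5,0,0],"turn": [0,0,0],"grip": 0},
  ],
)

```text
clock: 20.68
tcp_pos: [0.5541, 0.3004, 0.1142]
orientation: [-0.0, -0.039, 0.999, -0.0]
wrist_force: [-1.4, -0.4, -4.8]
finger_gap: 0.0138
grip_force: 100.7
```

Request:
apply_moves(
  rows=[
    {"xyz": [-1,0,0],"turn": [0,0,0],"grip": 0},
    {"xyz": [-2,0,0],"turn": [0,0,0],"grip": 0},
    {"xyz": [-3,0,0],"turn": [0,0,0],"grip": 0},
    {"xyz": [-3,0,0],"turn": [0,0,0],"grip": 0},
  ],
)

```text
clock: 21.02
tcp_pos: [0.555, 0.3004, 0.1138]
orientation: [-0.002, -0.039, 0.999, -0.0]
wrist_force: [-6.5, -0.4, -2.4]
finger_gap: 0.0139
grip_force: 101.0
```

Run:
```python
from rk import *
rst()
```

```text
t 21.0167 tcp [555.  300.4 113.8] j [0.37 0.48 0.   1.1  0.   0.29] F [-6.54 -0.43 -2.37] gap 13.9 gf 101.0
in wiper 33.4 286.9 yaw -3.0639 zaxis [-4.5e-03 -6.0e-04 -1.0e+00] Fwiper -6.54 0.39
in rack -2.0 -0.1 yaw err 0.0008918955999948075 F -6.6 0.1 -2.4
```

Rail contact: about 6 N and the tool has stopped. Setting the board on the floor, then releasing.

Request:
apply_moves(
  rows=[
    {"xyz": [0,0,1],"turn": [0,0,0],"grip": 0},
    {"xyz": [0,0,2],"turn": [0,0,0],"grip": 0},
    {"xyz": [0,0,2.5],"turn": [0,0,0],"grip": 0},
    {"xyz": [0,0,2.5],"turn": [0,0,0],"grip": 0},
  ],
)

```text
clock: 21.35
tcp_pos: [0.5547, 0.3005, 0.1125]
orientation: [-0.002, -0.039, 0.999, -0.0]
wrist_force: [-10.0, -2.1, 4.5]
finger_gap: 0.0139
grip_force: 102.3
```

Run:
```python
from rk import *
rst()
```

```text
t 21.35 tcp [554.7 300.5 112.5] j [ 0.37  0.48 -0.    1.09  0.    0.29] F [-9.96 -2.14  4.51] gap 13.9 gf 102.0
in wiper 33.2 287.0 yaw -3.0638 zaxis [-3.8e-03 -5.0e-04 -1.0e+00] Fwiper -10.15 -0.89
in rack -2.3 -0.0 yaw err 0.001026159510270297 F -10.1 -1.4 4.5
```

Request:
apply_moves(
  rows=[
    {"xyz": [0,0,0],"turn": [0,0,0],"grip": 0.2},
    {"xyz": [0,0,0],"turn": [0,0,0],"grip": 0.3},
    {"xyz": [0,0,0],"turn": [0,0,0],"grip": 0.45},
    {"xyz": [0,0,0],"turn": [0,0,0],"grip": 0.6},
    {"xyz": [0,0,0],"turn": [0,0,0],"grip": 0.6},
    {"xyz": [0,0,-25],"turn": [0,0,0],"grip": 0.6},
    {"xyz": [0,0,-60],"turn": [0,0,0],"grip": 0.6},
    {"xyz": [0,0,-100],"turn": [0,0,0],"grip": 0.6},
    {"xyz": [20,0,-125],"turn": [0,0,0],"grip": 0.6},
    {"xyz": [60,0,-140],"turn": [0,0,0],"grip": 0.6},
    {"xyz": [60,0,-140],"turn": [0,0,0],"grip": 0.6},
  ],
)

```text
clock: 22.27
tcp_pos: [0.494, 0.2962, 0.2564]
orientation: [0.001, -0.039, 0.999, 0.001]
wrist_force: [-0.3, -0.6, 0.8]
finger_gap: 0.0512
grip_force: 0.0
```

Run:
```python
from rk import *
rst()
for n in ("scene","top"):
    c,w=lids(n); x,y,z=[w[...,i] for i in range(3)]
    if n=="scene": cv2.imwrite("pics/s8.png",cv2.resize(c[120:280,320:500],None,fx=4,fy=3.7))
    b=(x>.42)&(x<.7)&(y>.25)&(y<.35)&(z>.14)&(z<.153)&(c.max(-1)>40)
    if b.sum()>20:
        b=big(b); q=(w[b][:,:2]*1000-G)@np.c_[u,v]; print("board",n,q.min(0).round(1),q.max(0).round(1),rect(w[b]),np.percentile(w[b][:,2],[20,50,80]).round(4))
    r=(z>.043)&(z<.048)&(x>.6)&(x<.68)&(y>.2)&(y<.4); q=(w[r][:,:2]*1000-G)@np.c_[u,v]; print("rail",r.sum(),np.percentile(q[:,0],[2,5,25,50,75,95,98]).round(1) if r.sum() else "")
```

```text
t 22.2667 tcp [494.  296.2 256.4] j [0.4  0.31 0.1  1.36 0.   0.32] F [-0.33 -0.61  0.78] gap 51.2 gf 0.0
in wiper -27.7 290.3 yaw -3.0629 zaxis [ 0.0026  0.0018 -1.    ] Fwiper -0.41 -0.56
in rack -63.2 0.4 yaw err 0.0018914071369962038 F -0.4 -0.6 0.8
scene blue c 566.0 216.3 mean [569.7 215.1] size 155.9 46.8 ang 4.60 pca 5.22 n 652 0.086
scene red c 561.4 265.3 mean [567.3 265.1] size 156.6 46.4 ang 6.57 pca 5.47 n 654 0.0861
scene yel c 628.1 344.4 mean [625.  342.4] size 26.5 57.8 ang 42.34 pca -52.56 n 92 0.0856
scene grey c 557.8 378.4 mean [560.3 380.5] size 157.9 56.2 ang 2.32 pca 3.52 n 621 0.0858
board scene [-95.  -12.1] [85.4  9.5] c 552.4 298.7 mean [556.  298.8] size 180.4 21.6 ang 4.12 pca 4.07 n 334 [0.1435 0.1456 0.148 ]
rail 164 [74.5 78.7 83.4 86.9 89.1 91.6 92.4]
top blue c 560.1 217.5 mean [559.5 217.1] size 148.6 39.6 ang 5.23 pca 5.18 n 704 0.0846
top red c 558.3 268.0 mean [556.9 265.8] size 155.3 44.5 ang 5.38 pca 5.03 n 740 0.0843
top yel c 615.2 328.5 mean [616.7 332.9] size 44.1 18.7 ang 35.46 pca 26.20 n 62 0.0848
board top [ 7.6 -7.8] [78.1  8.4] c 599.6 304.2 mean [600.5 303.8] size 70.6 15.8 ang 5.06 pca 4.79 n 130 [0.1419 0.1446 0.1476]
rail 9 [80.3 81.  83.  83.1 85.4 86.3 86.4]
```

View pics/s8.png

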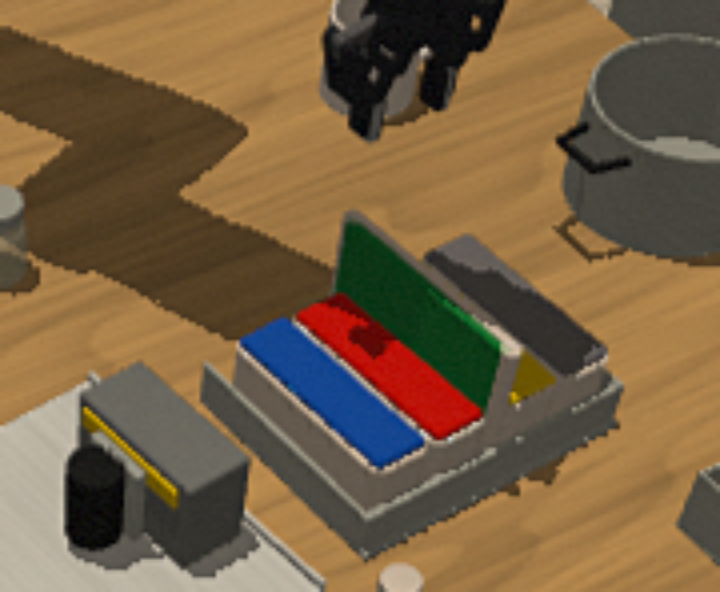

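The crop shows the board upright between red and yellow, its far end at the back rail (505,430), and all tubs upright. I'll check the far-end gap from the wrist camera.

Run:
```python
from rk import *
c,w,K,V=cam("wrist"); x,y,z=[w[...,i] for i in range(3)]; cv2.imwrite("pics/w9.png",c)
q=(w[...,:2]*1000-G)@np.c_[u,v]
with np.errstate(all="ignore"):
    b=(z>.135)&(z<.153)&(abs(q[...,1])<15); print("board",b.sum(),q[b].min(0).round(1),q[b].max(0).round(1),np.median(z[b]).round(4))
    r=(z>.042)&(z<.048)&(q[...,0]>60)&(q[...,0]<110)&(abs(q[...,1])<100); print("rail",r.sum(),np.percentile(q[r][:,0],[1,5,25,50,75,95,99]).round(1) if r.sum() else "")
    if r.sum(): print(np.histogram(q[r][:,0],bins=np.arange(74,100,2)))
```

```text
board 3637 [-97.5  -7.4] [82.1  7.5] 0.1452
rail 2 [67.5 67.6 67.6 67.7 67.8 67.9 67.9]
(array([0, 0, 0, 0, 0, 0, 0, 0, 0, 0, 0, 0]), array([74, 76, 78, 80, 82, 84, 86, 88, 90, 92, 94, 96, 98]))
```

View pics/w9.png

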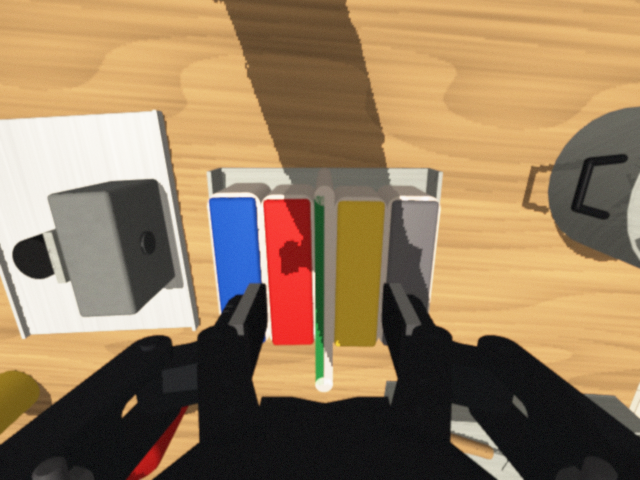

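Run:
```python
from rk import *
c,w,K,V=cam("wrist"); q=(w[...,:2]*1000-G)@np.c_[u,v]; z=w[...,2]
for col in (270,290,350,370): 
    k=[(r,q[r,col,0].round(1),(z[r,col]*1000).round(1),c[r,col].tolist()) for r in range(163,176,2)]; print(col,k)
b=(z>.01)&(z<.153)&(abs(q[...,1])<9)&(q[...,0]<-85); print("near end u by height:")
for h in (20,50,90,140): 
    m=b&(abs(z*1000-h)<8); print(h,m.sum(),np.percentile(q[m][:,0],[1,10,50]).round(1) if m.sum() else "")
```

```text
270 [(163, np.float64(-101.8), np.float64(0.4), [115, 177, 227]), (165, np.float64(-99.5), np.float64(-0.7), [120, 187, 232]), (167, np.float64(-97.2), np.float64(-1.3), [151, 185, 209]), (169, np.float64(-95.5), np.float64(4.5), [201, 216, 220]), (171, np.float64(-93.5), np.float64(5.8), [202, 218, 221]), (173, np.float64(-91.1), np.float64(4.7), [207, 223, 226]), (175, np.float64(-89.1), np.float64(6.2), [206, 224, 225])]
290 [(163, np.float64(-101.8), np.float64(0.1), [53, 82, 111]), (165, np.float64(-99.4), np.float64(-1.3), [60, 91, 119]), (167, np.float64(-97.3), np.float64(-0.5), [78, 95, 112]), (169, np.float64(-95.5), np.float64(4.2), [95, 105, 106]), (171, np.float64(-93.3), np.float64(4.2), [93, 102, 104]), (173, np.float64(-91.2), np.float64(5.2), [95, 107, 109]), (175, np.float64(-89.0), np.float64(5.2), [99, 106, 109])]
350 [(163, np.float64(-101.9), np.float64(0.7), [54, 82, 110]), (165, np.float64(-99.5), np.float64(-1.1), [55, 84, 112]), (167, np.float64(-97.4), np.float64(0.4), [71, 91, 107]), (169, np.float64(-95.6), np.float64(4.5), [95, 104, 106]), (171, np.float64(-93.4), np.float64(4.7), [97, 105, 107]), (173, np.float64(-91.1), np.float64(4.1), [98, 107, 111]), (175, np.float64(-89.0), np.float64(4.9), [95, 103, 106])]
370 [(163, np.float64(-101.6), np.float64(-2.2), [50, 82, 109]), (165, np.float64(-99.6), np.float64(-0.6), [50, 81, 109]), (167, np.float64(-97.3), np.float64(-0.9), [69, 88, 108]), (169, np.float64(-95.6), np.float64(4.4), [95, 102, 104]), (171, np.float64(-93.3), np.float64(3.8), [97, 107, 108]), (173, np.float64(-91.2), np.float64(4.9), [96, 104, 107]), (175, np.float64(-89.0), np.float64(5.0), [99, 106, 109])]
near end u by height:
20 19 [-97.2 -97.1 -96. ]
50 22 [-97.3 -97.2 -96.3]
90 32 [-97.4 -97.2 -96.7]
140 339 [-97.4 -96.3 -91.1]
```

The board's near end (-97 mm) is level with the rack's front edge (-96.5 mm) and it stands plumb. The 10 N rail contact agrees with this, so it is home within about 1 mm. The hand is clear.

```bash
python3 -c "
from workcell import ticket; print(ticket.hand_in())"
```

```text
the job is handed in; nothing more can be done
None
```

I wiped the board on both faces, green then white, with the lip pressed back about 6–8 mm, pushed it home between the red and yellow tubs to within about 1 mm of the back rail, let go and handed the job in at about 22 s; all four tubs were upright and neither bottle was touched.

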